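Fit the keyed die in the badge press and index it under the ram

TASK

Set up the badge press: pick up the loose brass die, turn it until the flat on its flange matches the flat in the empty pocket of the press's slide, and lower it in (do not drop it) until it sits fully home. Then push the slide across until it clicks into its far stop with the brass die under the ram, and let go. Leave the other things on the table where they stand.

Things in the scene. Friction and masses are not known exactly. Their poses are not given: they have to be found in the camera images.
- die: loose brass die, 50 mm tall, 0.28 to 0.50 kg, standing upright, at any yaw. D-shaped flange below: 76 mm across, 12 mm thick (foot bevelled 2 mm), one flat, 51 mm long, 28 mm from the axis. Above it a round cup, 56 mm outside, 12 to 50 mm above the underside, hollow 8 mm deep, red dot on the rim on the flat's side. Origin: centre of the underside, z up; the flat looks to the die's own -x
- die_flat (a point): middle of the flat's lower edge: 28 mm from the die's axis towards its -x, at the height of the underside; carries the die's axes
- die_grip (a point): on the die's axis 36 mm above its underside, at the height to grip the cup (any direction round it)
- press: dark blue badge press, does not move. Origin on the ram axis at table height, +x to its column, z up. In mm: base x -70..130, y +-135, 36 high; column x 72..128, y +-35; head x -42..128, y +-28, z 170..240; lever fork y +-36 to z 262; upper die on the ram, radius 30, underside z 122. The lever stands up and leans back over the column (+x) to z 442
- slide (a joint): travel of the die slide along the press's +y, m: 0 = loading stop (pocket 130 mm to the -y of the ram axis), 0.130 = far stop and hard end of travel (pocket under the ram). Starts 0 to 15 mm from the loading stop. Friction 1 N; a spring click at each stop: from 10 mm short of it the slide resists with up to about 11 N, gives, and is drawn home over the last 2 to 3 mm; leaving takes as much
- pocket (a point): floor centre of the empty D pocket in the slide, 52 mm above the table; has the press's axes and moves with the slide. Pocket 79 mm across, 10 mm deep (mouth at 62 mm, edge bevelled 1.5 mm). The seated die's axes equal this point's (same yaw); its flange is then 2 mm proud, its top 102 mm above the table
- pocket_flat (a point): middle of the pocket's flat, at floor height, 29.5 mm from the pocket's axis towards the press's -x; the flat is the face of a dark key bar with a red dot
- slide_knob (a point): centre of the slide's upright red knob, 112 mm to the -x and 65 mm to the +y of the pocket's axis, 98 mm above the table: 26 mm diameter, 82 to 114 mm above the table, on a 12 mm stem and a tab (top at 62 mm). The slide: a steel plate 96 mm deep in x, top 62 mm above the table, from 50 mm -y to 180 mm +y of the pocket's axis; a fixed silver die, 94 mm high, stands 130 mm +y of the pocket
- paint_bottle: bystander: red paint bottle, 54 mm diameter, 165 mm tall; origin at the centre of its underside
- brush_jar: bystander: glass jar of brushes, 72 mm diameter, 225 mm tall with its brushes; origin at the centre of its underside
- tub: bystander: upturned white mixing tub with paint stains, 112 mm diameter, 115 mm tall; origin at the centre of its underside
- badge_tray: bystander: grey tray of finished badges, 150 x 120 x 28 mm; origin at the centre of its underside
Mind the look-alikes: they are no part of the job. Several things look just like the die: the one meant starts nearest to the robot's base.

How it is judged:
By the outcome, as a careful person would: the job done as asked, in the order asked, and still so for the second after the job is handed in, with the robot touching nothing.
It also fails if it takes over 56 s, if anything falls off the work surface, if the arm or the gripper's body presses on something with over 40 N, if the wrist force passes 120 N, or if a joint passes its speed limit or range.

ROBOT

A 6-joint arm with a two-finger parallel gripper is mounted at the origin on the work surface. World frame = base frame: x ahead of the robot, y to its left, z up, the work surface at z = 0. Lengths are in m, angles in rad, forces in N, time in s.
With the tool pointing down it reaches from about 0.325 to 0.875 m from the base axis. Payload 4.4 kg.
Tool frame: the origin (TCP) lies at the centre of the arm's flange, where the gripper is bolted on; the fingertips stand 173 mm ahead of it and the grasp point (between the pads) lies 155 mm ahead of it; z points along the fingers, y is the line along which they close (so a half turn about z gives the same grasp; the last joint's range is limited). The gripper opens to 85 mm and grips with 20 to 120 N. Pads are 22 mm wide; open, the fingers measure 114 mm over their backs; the gripper's body (76 mm by 85 mm) begins 54 mm behind the grasp point. The pads swing forward as they close: fully open they stand 13 mm farther back than shut.
Start: joints at [-1.476, 0.207, 1.542, -0, 1.393, -0.15], TCP at [0.14, -0.558, 0.405] pointing down, gripper open.
Joint ranges: [-2.73, 2.73], [-0.86, 2.22], [0.23, 2.46], [-1.11, 4.25], [0.08, 2.63], [-2.82, 2.82]. Speed limits (rad/s): [2.79, 2.79, 3.14, 3.14, 3.14, 3.14].

INTERFACE

Orientations are given as a unit quaternion [w, x, y, z].
In Python, from rig import bot, vision gives the robot as it stands.
- The arm moves only by the tool servo_tool, never from a script. Its argument "commands" is a list of rows, each a list of 5 numbers: the shift along the tool's x, y, z in mm, then the turn about the tool's z in rad, then the opening, from 0 (shut) to 1 (fully open). In form: [[x, y, z, turn, gripper], ...]. A call has 1 to 12 rows; each row shifts and turns the commanded pose from where the row before left it, along the tool's axes as they then stand; what a row does not reach is not made up. A row lasts 1/8 s, in which the tool goes at most 62.5 mm and 10.7 degrees, less where a joint would pass 70% of its speed; a pose out of reach is approached as far as the arm can. A call with a gripper value outside its range is refused whole. The fingers move at their own pace and stop on an object; "newtons" is the grip in N (left out, the last holds). Time passes only in rows, so rows that do not move let the fingers close. It gives the time, the measured TCP pose, the force, the opening and the grip force at its end, in the units of the state.
- bot.state(): the state, without advancing time (a new reading comes with each control period).
- vision.grab_frame(name): name is "scene" or "top" or "wrist"; returns the picture (480x640x3 uint8, red, green, blue); there is no depth.
- vision.get_calibration(name): a dict with "vertical_fov" (degrees; the focal length in pixels is half the picture's height over the tangent of half this angle, whatever the lens; pixels are square), "cx", "cy" (the principal point, pixels), "extrinsics" (4x4, takes a point from camera to world coordinates); the wrist camera has in their place "hand_eye" (4x4, takes a point from camera to tool coordinates, whose origin is the TCP and whose axes are the flange's). Camera axes: x right, y down, z forward; pixel columns grow to the right and rows downward; lengths in m; the calibration is good to about 2 mm. The wrist camera is an equidistant fisheye: a pixel r from the principal point sees the ray r / f radians off the axis. A picture is of the moment at which its call begins: read the wrist's pose just before it. get_calibration takes no time and is no camera call.
- bot.sign_off(): hands the job in; it is judged then, once.
The state is a dict: "t": time; "joint_pos": joint angles; "qvel": joint speeds; "effort": joint torques, N m; "tool_pos": TCP position; "ee_rot": TCP orientation; "contact_force": force on the tool from outside, world axes, zero at the start; "ft_torque": the same for the moment, N m; "opening": finger opening in m; "gripper_force": force on a finger pad.
Only numpy, scipy, OpenCV 4.12 (cv2) and the standard library are available. Lean on these libraries where they do the work, as an engineer would, in place of code of your own. Each camera call takes 0.05 s, during which the arm holds its last target. There are 200 camera calls.

## Working session

There is one attempt and no reset: what is moved stays moved. The work goes in short steps, Python scripts to look and compute and a tool call to move; the robot and the scene stay as the last step left them, time stands still between calls to the robot, and variables do not carry over. Pictures are saved under pics/ and viewed, at most 10 in all, crops included, and the job is handed in when it is done.

Besides the shell and the picture viewer there is one more tool, called after "Request:" as name(argument=value, ...) on one line, values as JSON. servo_tool: Moves the arm, as the interface text tells. Its arguments: {"type":"object","properties":{"commands":{"type":"array","items":{"type":"array","items":{"type":"number"}}},"newtons":{"type":"number"}},"required":["commands"]}

```bash
mkdir -p pics; cat > h.py <<'E'
import numpy as np, cv2
from rig import bot, vision
from scipy.spatial.transform import Rotation as R
def grab(n,f=None):
    im=vision.grab_frame(n)
    if f: cv2.imwrite('pics/'+f,im[:,:,::-1])
    return im
def foc(c): return 240/np.tan(np.radians(c['vertical_fov'])/2)
def tool():
    s=bot.state(); T=np.eye(4); q=s['ee_rot']
    T[:3,:3]=R.from_quat([q[1],q[2],q[3],q[0]]).as_matrix(); T[:3,3]=s['tool_pos']; return T
def ray(n,u,v,T=None):
    c=vision.get_calibration(n); f=foc(c); d=np.array([u-c['cx'],v-c['cy']],float)
    if n=='wrist':
        r=np.hypot(*d); th=r/f; k=np.sin(th)/max(r,1e-9); d=np.array([d[0]*k,d[1]*k,np.cos(th)])
        E=(tool() if T is None else T)@np.array(c['hand_eye'])
    else: d=np.array([d[0]/f,d[1]/f,1]); E=np.array(c['extrinsics'])
    return E[:3,3],E[:3,:3]@d
def onz(n,u,v,z,T=None):
    o,d=ray(n,u,v,T); return o+d*(z-o[2])/d[2]
def proj(n,p,T=None):
    c=vision.get_calibration(n); f=foc(c)
    E=(tool() if T is None else T)@np.array(c['hand_eye']) if n=='wrist' else np.array(c['extrinsics'])
    q=np.linalg.inv(E)@np.append(p,1); q=q[:3]
    if n=='wrist':
        r=np.hypot(q[0],q[1]); k=f*np.arctan2(r,q[2])/r; return c['cx']+k*q[0],c['cy']+k*q[1]
    return c['cx']+f*q[0]/q[2],c['cy']+f*q[1]/q[2]
E
python3 - <<'E'
from h import *
print(bot.state())
for n in ('top','scene','wrist'):
    grab(n,n+'0.png'); print(n,vision.get_calibration(n))
E
```

```text
{'t': 0.0, 'joint_pos': array([-1.47551584e+00,  2.07449573e-01,  1.54300113e+00,  3.70526963e-05,
        1.39349039e+00, -1.50546221e-01]), 'qvel': array([-0.00094507,  0.00189107,  0.00117568, -0.00010242, -0.00095503,
        0.00022366]), 'effort': array([ 1.66573660e-03, -3.83028674e+01, -2.91594189e+01, -2.25252342e-05,
        1.06039832e-02,  1.47814467e-05]), 'tool_pos': array([ 0.13986343, -0.5573455 ,  0.40348613]), 'ee_rot': array([-1.17326517e-03,  9.92455378e-01,  1.22600752e-01,  5.06679457e-05]), 'contact_force': array([-0.46228984, -0.25786745,  0.19573049]), 'ft_torque': array([ 0.01102603, -0.03136313,  0.00924419]), 'gripper_force': 0.0, 'opening': 0.08531103017861842}
top {'vertical_fov': 51.3487685174576, 'cx': 321.6513370846691, 'cy': 242.6681878951581, 'extrinsics': array([[-0.01014648, -0.99920959,  0.03843488,  0.5234071 ],
       [-0.99955667,  0.00905906, -0.02836178, -0.03426851],
       [ 0.02799118, -0.03870561, -0.99885853,  1.25807333],
       [ 0.        ,  0.        ,  0.        ,  1.        ]])}
scene {'vertical_fov': 53.48715351874604, 'cx': 325.57540003911436, 'cy': 244.77545346061436, 'extrinsics': array([[ 0.13847422,  0.64745299, -0.74941945,  1.50877692],
       [ 0.99032032, -0.08325248,  0.11106165, -0.18558565],
       [ 0.00951617, -0.75754449, -0.65271417,  0.87933954],
       [ 0.        ,  0.        ,  0.        ,  1.        ]])}
wrist {'vertical_fov': 65.70646984690485, 'cx': 321.30042063712125, 'cy': 239.25569142095236, 'hand_eye': array([[-5.20289761e-04, -9.50600733e-01, -3.10415810e-01,
         8.01797726e-02],
       [ 9.99999499e-01, -2.28975123e-04, -9.74903890e-04,
        -6.37647875e-05],
       [ 8.55666854e-04, -3.10416161e-01,  9.50600376e-01,
         3.08531366e-02],
       [ 0.00000000e+00,  0.00000000e+00,  0.00000000e+00,
         1.00000000e+00]])}
```

View pics/top0.png

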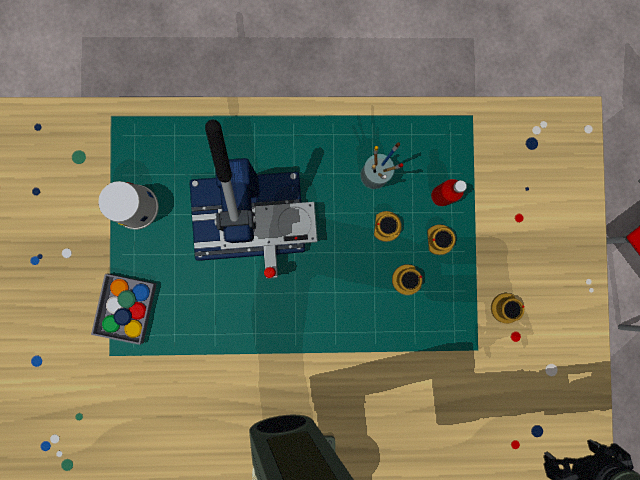

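View pics/scene0.png

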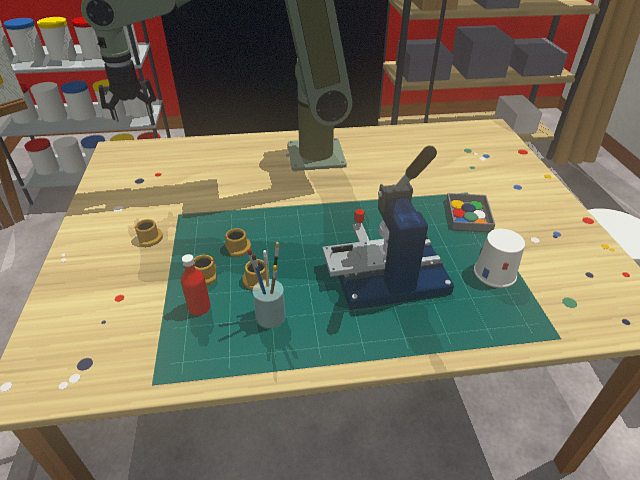

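The top view shows four brass candidates, at about (388,226), (441,239), (407,280) and (508,308). The press is at about (235,215), with its knob at (270,272) and the empty pocket near (293,221) on the -y (right) side. I'll measure distances from the base.

```bash
python3 - <<'E'
from h import *
im=cv2.imread('pics/top0.png'); hsv=cv2.cvtColor(im,cv2.COLOR_BGR2HSV)
for (u,v) in [(388,226),(441,239),(407,280),(508,308)]:
    p=onz('top',u+2,v,.045); print((u,v),p.round(3),np.hypot(*p[:2]).round(3))
m=cv2.inRange(hsv,(0,170,90),(5,255,255))|cv2.inRange(hsv,(174,170,90),(180,255,255))
n,l,s,c=cv2.connectedComponentsWithStats(m)
for i in range(1,n): print(s[i],c[i].round(1))
print('knob',onz('top',270,272,.114))
big=cv2.hconcat([cv2.resize(im[180:300,180:320],(480,411),interpolation=2), cv2.resize(im[210:330,350:450][:,:],(0,0),fx=3.1,fy=3.425)[:411,:310]])
big2=cv2.resize(im[270:350,470:550],(411,411),interpolation=2)
cv2.imwrite('pics/c1.png',cv2.hconcat([cv2.resize(im[190:290,180:330],(400,267),interpolation=2),cv2.resize(im[200:300,360:460],(267,267),interpolation=2)]))
a=cv2.resize(im[180:290,185:325],(560,440),interpolation=2)
b=cv2.resize(im[285:335,482:532],(220,220),interpolation=2);d=cv2.resize(im[255:305,382:432],(220,220),interpolation=2)
cv2.imwrite('pics/c1.png',cv2.hconcat([a,cv2.vconcat([b,d])]))
E
```

```text
(388, 226) [ 0.609 -0.236  0.045] 0.654
(441, 239) [ 0.576 -0.366  0.045] 0.683
(407, 280) [ 0.477 -0.281  0.045] 0.554
(508, 308) [ 0.406 -0.528  0.045] 0.666
[400 163   3   4   8] [401.  164.5]
[432 179  31  27 426] [446.6 193.5]
[127 182   1   1   1] [127. 182.]
[435 191   1   1   1] [435. 191.]
[432 192   1   1   1] [432. 192.]
[515 214   8   8  52] [518.7 217.5]
[377 223   2   2   3] [377.7 223.3]
[627 226  13  29 204] [634.9 238.7]
[295 237   2   2   4] [295.5 237.5]
[433 239   2   2   4] [433.5 239.5]
[264 267  11  11  90] [269.  272.1]
[420 276   2   2   4] [420.5 276.5]
[129 302  17  18 208] [137.4 310.4]
[522 305   2   3   5] [522.6 306.2]
[511 332  10  10  76] [515.4 336.4]
[511 441   9   8  55] [515.  444.4]
knob [0.501506  0.0518554 0.114    ]
```

View pics/c1.png

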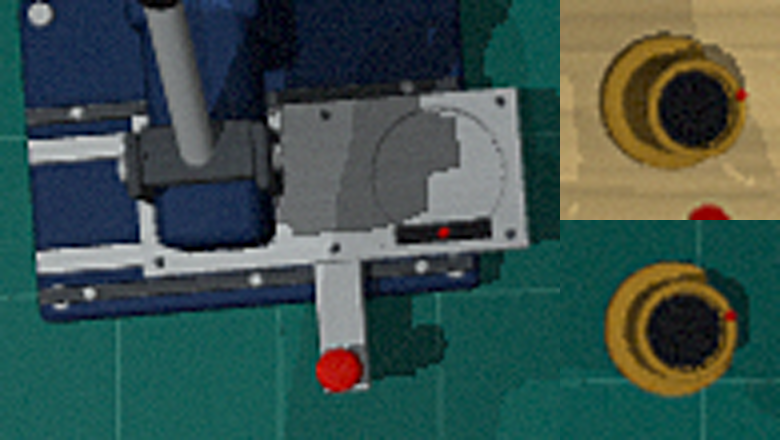

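Four could be the die: (388,226) at 0.654 m, (441,239) at 0.683 m, (407,280) at 0.554 m and (508,308) at 0.666 m. The one at (407,280) is clearly nearest the base, so I choose it. The crop shows its rim centre at about (410.4,280.2) and its dot at (420.5,276.5). The pocket key bar's dot is at (295.5,237.5) and the knob at (269,272).

```bash
python3 - <<'E'
from h import *
c=onz('top',410.4,280.2,.05); d=onz('top',420.5,276.5,.05); print('die',c,'flat dir deg',np.degrees(np.arctan2(*(d-c)[1::-1])))
k=onz('top',269,272.1,.114); p=onz('top',295.5,237.5,.062); print('knob',k,'keydot',p)
v=k-p; print('yaw from knob-dot',np.degrees(np.arctan2(v[1],v[0])-np.arctan2(65,-79)), np.hypot(*v[:2]))
# plate front edge (crop 4x, origin 185,180)
a=onz('top',185+145/4,180+275/4,.062); b=onz('top',185+527/4,180+244/4,.062); w=a-b
y=np.arctan2(w[1],w[0])-np.pi/2; print('yaw edge',np.degrees(y))
ex=np.array([np.cos(y),np.sin(y)]);ey=np.array([-ex[1],ex[0]])
print('pocket',p[:2]+ex*33, k[:2]+112*ex/1e3-65*ey/1e3)
E
```

```text
die [ 0.47676465 -0.28316211  0.05      ] flat dir deg -70.69859066210005
knob [0.5013025  0.05413321 0.114     ] keydot [ 0.58238995 -0.00567777  0.062     ]
yaw from knob-dot 3.034141559274717 0.1007597467759353
yaw edge 4.128635158633582
pocket [33.49675249  2.37018806] [ 0.61769159 -0.00263457]
```

Request:
servo_tool(commands=[[39.4, -18.4, 7.5, 0, 1], [39.4, -18.4, 7.5, 0, 1], [39.4, -18.4, 7.5, 0, 1], [39.4, -18.4, 7.5, 0, 1], [39.4, -18.4, 7.5, 0, 1], [39.4, -18.4, 7.5, 0, 1], [39.4, -18.4, 7.5, 0, 1], [39.4, -18.4, 7.5, 0, 1], [39.4, -18.4, 7.5, 0, 1], [39.4, -18.4, 7.5, 0, 1], [0, 0, 0, -0.18, 1], [0, 0, 0, -0.18, 1]])

```text
t: 1.65
tool_pos: [0.4777, -0.2825, 0.329]
ee_rot: [-0.001, 0.953, 0.302, -0.0]
contact_force: [-0.5, -0.2, -0.6]
opening: 0.0856
gripper_force: 0.0
```

Request:
servo_tool(commands=[[0, 0, 0, -0.18, 1], [0, 0, 0, -0.18, 1], [0, 0, 0, -0.18, 1], [0, 0, 0, -0.18, 1], [0, 0, 0, -0.18, 1], [0, 0, 0, -0.18, 1], [0, 0, 0, -0.18, 1], [0, 0, 0, -0.042, 1], [0, 0, 0, 0, 1]])

```text
t: 2.78
tool_pos: [0.4772, -0.2833, 0.3293]
ee_rot: [-0.0, 0.579, 0.816, 0.0]
contact_force: [0.2, 0.4, -0.4]
opening: 0.085
gripper_force: 0.0
```

```bash
python3 - <<'E'
from h import *
T=tool(); im=grab('wrist','w1.png'); print(T.round(4)); np.save('T1',T)
E
```

```text
[[-3.301e-01  9.439e-01 -6.000e-04  4.772e-01]
 [ 9.439e-01  3.301e-01  5.000e-04 -2.833e-01]
 [ 7.000e-04 -4.000e-04 -1.000e+00  3.293e-01]
 [ 0.000e+00  0.000e+00  0.000e+00  1.000e+00]]
```

View pics/w1.png

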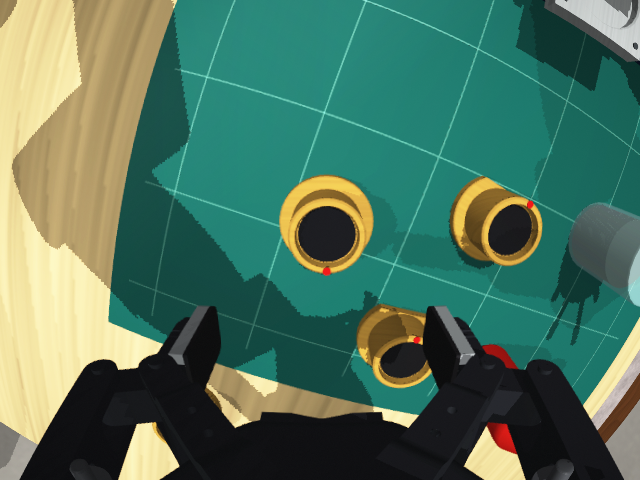

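The wrist view shows the die with rim centre at about (327,234), its red dot at (326.5,271), and open fingers at the bottom. I'll fit it.

```bash
python3 - <<'E'
from h import *
T=np.load('T1.npy'); im=cv2.imread('pics/w1.png'); hsv=cv2.cvtColor(im,cv2.COLOR_BGR2HSV)
roi=np.zeros(im.shape[:2],np.uint8); roi[170:285,270:385]=255
dark=cv2.inRange(hsv,(0,0,0),(180,255,60))&roi
cs,_=cv2.findContours(dark,0,1); c=max(cs,key=cv2.contourArea); e=cv2.fitEllipse(c); print('hole',e)
red=cv2.inRange(hsv,(0,170,120),(6,255,255))&roi; n,l,s,ce=cv2.connectedComponentsWithStats(red); print(s[1:],ce[1:])
d=ce[1+np.argmax(s[1:,4])]
# die outline incl. flange: brass
br=cv2.inRange(hsv,(12,110,90),(32,255,255))&roi
cs,_=cv2.findContours(br,0,1); b=max(cs,key=cv2.contourArea); print('bbox',cv2.boundingRect(b))
# flange lower circle: upper outline points
pts=[p[0] for p in b if p[0][1]<215]; P=np.array([onz('wrist',u,v,.012,T)[:2] for u,v in pts])
A=np.c_[2*P,np.ones(len(P))]; x=np.linalg.lstsq(A,(P**2).sum(1),rcond=None)[0]; print('flange',x[:2],np.sqrt(x[2]+x[0]**2+x[1]**2))
Q=np.array([onz('wrist',*p[0],.05,T)[:2] for p in c]); A=np.c_[2*Q,np.ones(len(Q))]; y=np.linalg.lstsq(A,(Q**2).sum(1),rcond=None)[0]; print('hole',y[:2],np.sqrt(y[2]+y[0]**2+y[1]**2))
D=onz('wrist',*d,.05,T)[:2]
for z in (x[:2],y[:2]): print('flat deg',np.degrees(np.arctan2(*(D-z)[::-1])),'tool off mm',1e3*(T[:3,:3].T@np.append(z-T[:2,3],0)))
E
```

```text
hole ((326.4288635253906, 233.44088745117188), (53.81846618652344, 55.787681579589844), 85.1031494140625)
[[323 267   8   8  48]] [[326.25   270.9375]]
bbox (279, 175, 95, 99)
flange [ 0.48039509 -0.27984221] 0.036841864002098705
hole [ 0.48005731 -0.27931887] 0.019639000104542333
flat deg -71.09621480456518 tool off mm [ 2.17642390e+00  4.18038627e+00 -1.52082897e-04]
flat deg -70.78893986808278 tool off mm [2.78193541e+00 4.03432422e+00 2.96755315e-04]
```

Request:
servo_tool(commands=[[2.5, 4, 20, 0, 1], [0, 0, 30, 0, 1], [0, 0, 30, 0, 1], [0, 0, 30, 0, 1], [0, 0, 20, 0, 1], [0, 0, 11, 0, 1], [0, 0, 0, 0, 0.5], [0, 0, 0, 0, 0.3], [0, 0, 0, 0, 0.3], [0, 0, 0, 0, 0.3], [0, 0, 0, 0, 0.3], [0, 0, 0, 0, 0.3]], newtons=60)

```text
t: 4.32
tool_pos: [0.4808, -0.2802, 0.1898]
ee_rot: [0.001, 0.578, 0.816, -0.0]
contact_force: [1.6, -0.9, 5.3]
opening: 0.0546
gripper_force: 64.7
```

Request:
servo_tool(commands=[[0, 0, -10, 0, 0.3], [0, 0, -20, 0, 0.3], [0, 0, -20, 0.12, 0.3], [0, 0, -20, 0.18, 0.3], [0, 0, -20, 0.18, 0.3], [0, 0, -20, 0.18, 0.3], [0, 0, -20, 0.18, 0.3], [0, 0, -20, 0.18, 0.3], [0, 0, -20, 0.18, 0.3], [0, 0, 0, 0.18, 0.3], [0, 0, 0, 0.18, 0.3], [0, 0, 0, 0.18, 0.3]])

```text
t: 5.82
tool_pos: [0.4795, -0.279, 0.3574]
ee_rot: [-0.001, 0.997, 0.081, -0.001]
contact_force: [0.4, 0.1, -3.6]
opening: 0.0548
gripper_force: 64.0
```

Request:
servo_tool(commands=[[0, 0, 0, 0.093, 0.3], [8, -33, 0, 0, 0.3], [8, -33, 0, 0, 0.3], [8, -33, 0, 0, 0.3], [8, -33, 0, 0, 0.3], [8, -33, 0, 0, 0.3], [8, -33, 0, 0, 0.3], [8, -33, 0, 0, 0.3], [8, -33, 0, 0, 0.3], [0, 0, 0, 0, 0.3], [0, 0, 0, 0, 0.3]])

```text
t: 7.2
tool_pos: [0.5237, -0.0116, 0.3578]
ee_rot: [0.0, 0.999, 0.038, -0.001]
contact_force: [-0.3, -0.5, -4.1]
opening: 0.0542
gripper_force: 64.7
```

```bash
python3 - <<'E'
from h import *
T=tool(); im=grab('wrist','w2.png'); print(T.round(4)); np.save('T2',T)
E
```

```text
[[ 9.972e-01  7.520e-02 -2.200e-03  5.237e-01]
 [ 7.520e-02 -9.972e-01 -1.000e-04 -1.160e-02]
 [-2.200e-03 -0.000e+00 -1.000e+00  3.578e-01]
 [ 0.000e+00  0.000e+00  0.000e+00  1.000e+00]]
```

View pics/w2.png

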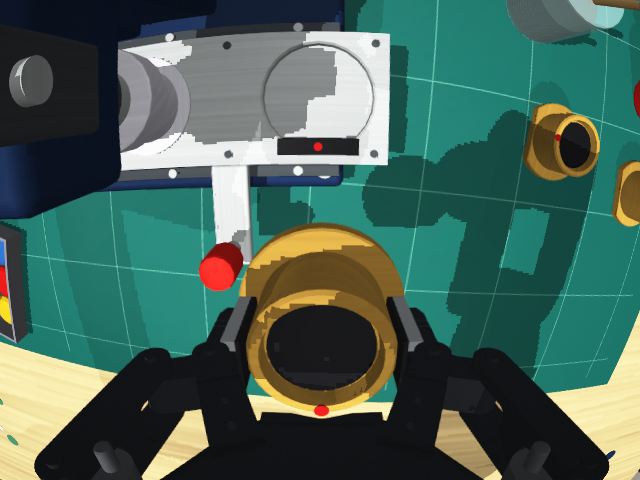

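The view shows the pocket arc centred at about (318,95), its key dot at (318,146), the plate corner at about (388,163), and the held die with its rim at (322,347) and dot at (321,410). I'll fit both.

```bash
cat > fit.py <<'E'
from h import *
def circ(P):
    A=np.c_[2*P,np.ones(len(P))]; x=np.linalg.lstsq(A,(P**2).sum(1),rcond=None)[0]; return x[:2],np.sqrt(x[2]+x[0]**2+x[1]**2)
def tl(T,p): return (T[:3,:3].T@(np.append(p,0) if len(p)==2 else p-T[:3,3]))
def wline(T,pts,z):
    P=np.array([onz('wrist',u,v,z,T)[:2] for u,v in pts]); vx,vy,*_=cv2.fitLine(P.astype(np.float32),cv2.DIST_HUBER,0,1e-4,1e-5).ravel(); return np.degrees(np.arctan2(vy,vx))
E
python3 - <<'E'
from fit import *
T=np.load('T2.npy'); im=cv2.imread('pics/w2.png'); hsv=cv2.cvtColor(im,cv2.COLOR_BGR2HSV); g=cv2.cvtColor(im,cv2.COLOR_BGR2GRAY)
psi=np.degrees(np.arctan2(T[1,0],T[0,0])); print('psi',psi)
red=cv2.inRange(hsv,(0,170,90),(6,255,255)); n,l,s,ce=cv2.connectedComponentsWithStats(red)
for i in range(1,n):
    if s[i,4]>20: print(s[i],ce[i])
E_=cv2.Canny(g,40,100); vs,us=np.nonzero(E_[30:155,250:390]); pts=np.c_[us+250,vs+30].astype(float)
P=np.array([onz('wrist',u,v,.062,T)[:2] for u,v in pts]); c=onz('wrist',318,96,.062,T)[:2]
for tol in (.005,.003,.002,.0015,.0015):
    r=np.hypot(*(P-c).T); m=(abs(r-.0395)<tol)&((P-c)@T[:2,0]>-.026); c,rr=circ(P[m]); print(c,rr,m.sum())
k=onz('wrist',318,146,.062,T)[:2]; print('key dot',k,'rel',tl(T,k-c)[:2])
# plate edges: teal/blue vs bright low saturation
pl=cv2.inRange(hsv,(0,0,90),(180,60,255))
f=[(u,max(np.nonzero(pl[120:185,u])[0])+120) for u in range(262,384,4)]
r=[(max(np.nonzero(pl[v,340:420])[0])+340,v) for v in range(45,155,4)]
b=[(u,min(np.nonzero(pl[20:70,u])[0])+20) for u in range(200,385,4)]
print('front',wline(T,f,.062)%180-90,'right',wline(T,r,.062),'back',wline(T,b,.062)%180-90)
# key bar front/back edges
F=np.array([onz('wrist',u,v,.062,T)[:2] for u,v in f]);B=np.array([onz('wrist',u,v,.062,T)[:2] for u,v in b])
print('depth',1e3*(np.median((B-c)@T[:2,0])),1e3*np.median((F-c)@T[:2,0]), 'right', 1e3*np.median((np.array([onz('wrist',u,v,.062,T)[:2] for u,v in r])-c)@T[:2,1]))
# die in hand
zr=T[2,3]-.1398
dk=cv2.inRange(hsv,(0,0,0),(180,255,70)); dk[:300]=0;dk[392:]=0;dk[:,:264]=0;dk[:,382:]=0
cs,_=cv2.findContours(dk,0,1); q=max(cs,key=cv2.contourArea)
Q=np.array([onz('wrist',*p[0],zr,T)[:2] for p in q if p[0][1]<365]); hc,hr=circ(Q); print('hole',tl(T,hc-T[:2,3])*1e3,hr)
br=cv2.inRange(hsv,(12,100,60),(32,255,255)); br[:222]=0
fl=[(u,min(np.nonzero(br[222:300,u])[0])+222) for u in range(262,392,3)]
Q=np.array([onz('wrist',u,v,T[2,3]-.1778,T)[:2] for u,v in fl]); fc,fr=circ(Q); print('flange',tl(T,fc-T[:2,3])*1e3,fr)
d=onz('wrist',321,410.5,zr,T)[:2]
for z in(hc,fc): print('flat dir in tool deg',np.degrees(np.arctan2(*(tl(T,d-z)[1::-1]))))
E
```

```text
psi 4.313850071117393
[634  81   6  36 164] [636.93902439  98.23780488]
[555 134   6   7  32] [557.625   137.15625]
[313 142  10   9  63] [317.58730159 146.26984127]
[ 199  243   44   48 1551] [220.86653772 266.45196647]
[  0 266   8  31 174] [  2.79885057 281.18390805]
[314 405  15  11 129] [321.         410.13178295]
[ 0.62112427 -0.0013184 ] 0.03861059509965606 597
[ 0.62120742 -0.00131759] 0.03863613822996333 580
[ 0.62175712 -0.00109847] 0.03897635960643713 431
[ 0.62170568 -0.00104441] 0.03924066991566089 356
[ 0.62167688 -0.00102225] 0.03924556158273006 358
key dot [ 0.5856413  -0.00423096] rel [-0.03617476  0.00048904]
front 11.278358 right 4.1176906 back 4.2115784
depth 47.073109672568016 -56.86072006685673 right 50.37716153372098
hole [ 2.33193722 -0.28178558 -0.00516627] 0.01949833244065034
flange [ 3.63895738 -0.30635785 -0.00806769] 0.03520992277490211
flat dir in tool deg -179.6780967494889
flat dir in tool deg -179.73730317332294
```

```bash
python3 - <<'E'
from fit import *
T=np.load('T2.npy'); im=cv2.imread('pics/w2.png'); hsv=cv2.cvtColor(im,cv2.COLOR_BGR2HSV)
br=cv2.inRange(hsv,(12,100,60),(32,255,255)); br[:222]=0
for zt in (.1878,.1898):
    fl=[(u,min(np.nonzero(br[222:300,u])[0])+222) for u in range(262,392,3)]
    Q=np.array([onz('wrist',u,v,T[2,3]-zt,T)[:2] for u,v in fl]); fc,fr=circ(Q); print('flange',zt,tl(T,fc-T[:2,3])[:2]*1e3,fr)
zr=T[2,3]-.1398
b=cv2.inRange(hsv,(8,80,60),(32,255,255))|cv2.inRange(hsv,(0,170,90),(6,255,255))
lo=[(u,max(np.nonzero(b[380:440,u])[0])+380) for u in range(290,350,3) if b[380:440,u].any()]
print(lo[::5])
Q=np.array([onz('wrist',u,v,zr,T)[:2] for u,v in lo]); x=np.array([tl(T,q-T[:2,3])[:2]*1e3 for q in Q]); 
print('rim back-> centre x', np.median(x[:,0]+np.sqrt(28**2-(x[:,1])**2)))
d=onz('wrist',321,410,zr,T)[:2]; print('dot',tl(T,d-T[:2,3])[:2]*1e3)
E
```

```text
flange 0.1878 [-1.56987177 -0.31422204] 0.03760890115704595
flange 0.1898 [-2.61163761 -0.31579488] 0.038088696833478444
[(290, np.int64(412)), (305, np.int64(415)), (320, np.int64(418)), (335, np.int64(416))]
rim back-> centre x -3.1882223666790015
dot [-26.95738016  -0.44768053]
```

Request:
servo_tool(commands=[[25, -0.7, 0, 0, 0.3], [25, -0.7, 0, 0, 0.3], [25, -0.7, 0, 0, 0.3], [26, -0.8, 0, 0, 0.3], [0, 0, 25, 0, 0.3], [0, 0, 25, 0, 0.3], [0, 0, 20, 0, 0.3], [0, 0, 18, 0, 0.3], [0, 0, 8, 0, 0.3], [0, 0, 0, 0, 0.3], [0, 0, 0, 0, 0.3]])

```text
t: 8.62
tool_pos: [0.6254, -0.0012, 0.2638]
ee_rot: [0.0, 0.999, 0.037, 0.001]
contact_force: [0.4, 0.8, -3.5]
opening: 0.0544
gripper_force: 64.7
```

```bash
python3 - <<'E'
from fit import *
T=tool(); im=grab('wrist','w3.png'); print(T.round(4)); np.save('T3',T)
for a in np.radians([90,45,0,-45,-90]):
    t=np.array([.0395*np.cos(a),-.0395*np.sin(a)])
    P=np.array([.6222,-.0010])+.0  # pocket centre
    e=T[:2,0]*t[0]+T[:2,1]*t[1]
    print(np.round(proj('wrist',np.append(P+e,.062),T),1))
E
```

```text
[[ 9.972e-01  7.480e-02  2.100e-03  6.254e-01]
 [ 7.480e-02 -9.972e-01 -3.000e-04 -1.200e-03]
 [ 2.100e-03  4.000e-04 -1.000e+00  2.638e-01]
 [ 0.000e+00  0.000e+00  0.000e+00  1.000e+00]]
[244.6 290.5]
[263.6 239.2]
[320.8 216. ]
[378.1 239.1]
[397.2 290.5]
```

View pics/w3.png

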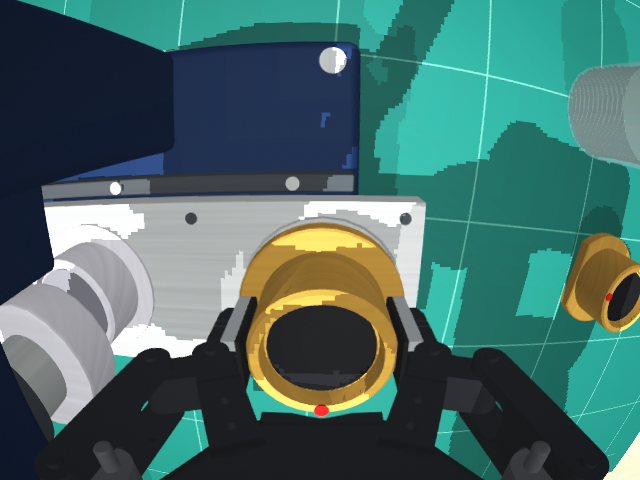

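The pocket arc shows just beyond the flange: its far edge is at v≈217, as predicted, and the flange front is at v≈222. That leaves the die about 0.8 mm too far along +x, so I'll correct that and lower gently.

Request:
servo_tool(commands=[[-0.8, 0, 4, 0, 0.3], [0, 0, 4, 0, 0.3], [0, 0, 2, 0, 0.3], [0, 0, 1.5, 0, 0.3], [0, 0, 1.5, 0, 0.3], [0, 0, 1.5, 0, 0.3], [0, 0, 0, 0, 0.3]])

```text
t: 9.55
tool_pos: [0.624, -0.0013, 0.248]
ee_rot: [-0.0, 0.999, 0.037, -0.0]
contact_force: [-0.0, 0.4, -4.7]
opening: 0.0543
gripper_force: 64.7
```

Request:
servo_tool(commands=[[0, 0, 1.5, 0, 0.3], [0, 0, 1.5, 0, 0.3], [0, 0, 1, 0, 0.3], [0, 0, 1, 0, 0.3], [0, 0, 0.7, 0, 0.3], [0, 0, 0, 0, 0.3]])

```text
t: 10.3
tool_pos: [0.624, -0.0013, 0.2424]
ee_rot: [-0.0, 0.999, 0.037, -0.0]
contact_force: [-0.5, 1.0, -3.8]
opening: 0.0548
gripper_force: 64.7
```

Request:
servo_tool(commands=[[0, 0, 0.4, 0, 0.3], [0, 0, 0.4, 0, 0.3], [0, 0, 0, 0, 0.3]])

```text
t: 10.68
tool_pos: [0.624, -0.0013, 0.2419]
ee_rot: [0.0, 0.999, 0.037, -0.0]
contact_force: [-2.6, -0.0, -0.9]
opening: 0.0545
gripper_force: 64.9
```

Request:
servo_tool(commands=[[0, 0, 0.5, 0, 0.3], [0, 0, 0.5, 0, 0.3], [0, 0, 0, 0, 0.3]])

```text
t: 11.05
tool_pos: [0.624, -0.0013, 0.2418]
ee_rot: [0.0, 0.999, 0.037, -0.0]
contact_force: [-5.7, -0.1, 4.7]
opening: 0.0549
gripper_force: 65.2
```

It's seated: z stopped at 0.2418 with a firm upward reaction. Release and rise.

Request:
servo_tool(commands=[[0, 0, 0, 0, 0.75], [0, 0, 0, 0, 1], [0, 0, 0, 0, 1], [0, 0, 0, 0, 1], [0, 0, -10, 0, 1], [0, 0, -20, 0, 1], [0, 0, -30, 0, 1], [0, 0, -30, 0, 1], [-30, 0, -30, 0, 1], [-30, 0, 0, 0, 1], [-30, 0, 0, 0, 1], [0, 0, 0, 0, 1]])

```text
t: 12.55
tool_pos: [0.5329, -0.0079, 0.3623]
ee_rot: [0.0, 0.999, 0.037, 0.001]
contact_force: [0.3, 0.6, 0.0]
opening: 0.0853
gripper_force: 0.0
```

```bash
python3 - <<'E'
from fit import *
T=tool(); im=grab('wrist','w4.png'); print(T.round(4)); np.save('T4',T)
hsv=cv2.cvtColor(im,cv2.COLOR_RGB2HSV); red=cv2.inRange(hsv,(0,170,90),(6,255,255)); n,l,s,ce=cv2.connectedComponentsWithStats(red)
for i in range(1,n):
    if s[i,4]>20: print(s[i],ce[i])
E
```

```text
[[ 9.972e-01  7.450e-02  1.400e-03  5.329e-01]
 [ 7.450e-02 -9.972e-01 -3.000e-04 -7.900e-03]
 [ 1.400e-03  4.000e-04 -1.000e+00  3.623e-01]
 [ 0.000e+00  0.000e+00  0.000e+00  1.000e+00]]
[632  90   8  38 230] [636.14782609 107.90434783]
[317 143   9  10  72] [321.26388889 147.84722222]
[554 146   6   7  30] [556.26666667 148.7       ]
[318 157   8   8  54] [321.61111111 160.38888889]
[ 207  255   42   47 1465] [227.73447099 277.9556314 ]
[  0 273  14  31 275] [  6.51636364 286.45454545]
```

View pics/w4.png

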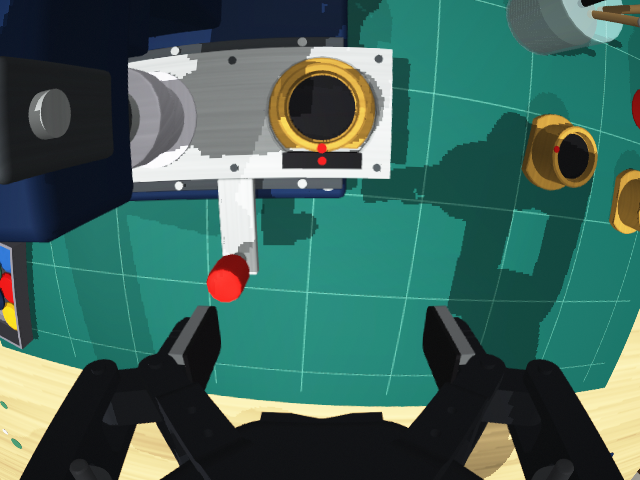

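The die is seated and centred. The rim dot (321,148) lines up with the key dot (321.5,160), and the knob top is at about (225,284). Next: turn half round so the camera faces away from the press head, then grip the knob.

Request:
servo_tool(commands=[[0, 0, 0, -0.18, 1], [0, 0, 0, -0.18, 1], [0, 0, 0, -0.18, 1], [0, 0, 0, -0.18, 1], [0, 0, 0, -0.18, 1], [0, 0, 0, -0.18, 1], [0, 0, 0, -0.18, 1], [0, 0, 0, -0.18, 1], [0, 0, 0, -0.18, 1], [0, 0, 0, -0.18, 1], [0, 0, 0, -0.18, 1], [0, 0, 0, -0.18, 1]])

```text
t: 14.1
tool_pos: [0.5356, -0.0081, 0.3617]
ee_rot: [0.001, 0.435, 0.9, 0.0]
contact_force: [0.3, 0.3, 0.2]
opening: 0.0852
gripper_force: 0.0
```

Request:
servo_tool(commands=[[0, 0, 0, -0.18, 1], [0, 0, 0, -0.18, 1], [0, 0, 0, -0.18, 1], [0, 0, 0, -0.18, 1], [0, 0, 0, -0.18, 1], [0, 0, 0, -0.08, 1], [0, 0, 0, 0, 1]])

```text
t: 14.98
tool_pos: [0.5353, -0.0081, 0.3615]
ee_rot: [0.001, -0.036, 0.999, -0.0]
contact_force: [-0.3, -0.2, 0.1]
opening: 0.0857
gripper_force: 0.0
```

```bash
python3 - <<'E'
from fit import *
T4=np.load('T4.npy'); k=onz('wrist',225,284,.114,T4); k2=np.array([.5057,.0556,0])
T=tool(); print(k,k2,'yaw',np.degrees(np.arctan2(T[1,0],T[0,0])),T[:3,3])
for q in (k,k2): print(tl(T,q[:2]-T[:2,3])*1e3)
E
```

```text
[0.50582344 0.05329084 0.114     ] [0.5057 0.0556 0.    ] yaw -175.85227951384496 [ 0.53533094 -0.00805474  0.36154996]
[24.99315545 63.31910396 -0.07599233]
[24.94925766 65.63114143 -0.07687996]
```

Request:
servo_tool(commands=[[12.5, 32.3, 0, 0, 1], [12.5, 32.2, 0, 0, 1], [0, 0, 0, 0, 1], [0, 0, 25, 0, 1], [0, 0, 25, 0, 1], [0, 0, 25, 0, 1], [0, 0, 20, 0, 1], [0, 0, 14.5, 0, 1], [0, 0, 0, 0, 0.5], [0, 0, 0, 0, 0.1], [0, 0, 0, 0, 0.1], [0, 0, 0, 0, 0.1]], newtons=40)

```text
t: 16.48
tool_pos: [0.5052, 0.0546, 0.2524]
ee_rot: [0.001, -0.037, 0.999, -0.0]
contact_force: [-0.5, 0.1, 3.9]
opening: 0.0244
gripper_force: 39.3
```

Request:
servo_tool(commands=[[0, 0, 0, 0, 0.1], [0, 0, 0, 0, 0.1], [0, 0, 0, 0, 0.1]])

```text
t: 16.85
tool_pos: [0.5052, 0.0546, 0.2524]
ee_rot: [0.001, -0.037, 0.999, -0.0]
contact_force: [-2.1, 0.1, 7.1]
opening: 0.0251
gripper_force: 39.5
```

Request:
servo_tool(commands=[[0, 4, 0, 0, 0.1], [0, 6, 0, 0, 0.1], [0, 10, 0, 0, 0.1], [0, 10, 0, 0, 0.1], [0, 10, 0, 0, 0.1], [0, 10, 0, 0, 0.1], [0, 10, 0, 0, 0.1], [0, 10, 0, 0, 0.1], [0, 10, 0, 0, 0.1], [0, 10, 0, 0, 0.1], [0, 10, 0, 0, 0.1]])

```text
t: 18.23
tool_pos: [0.4981, 0.1544, 0.2524]
ee_rot: [0.001, -0.037, 0.999, -0.0]
contact_force: [0.7, -0.9, 5.3]
opening: 0.0249
gripper_force: 39.5
```

Request:
servo_tool(commands=[[0, 4, 0, 0, 0.1], [0, 4, 0, 0, 0.1], [0, 4, 0, 0, 0.1], [0, 3, 0, 0, 0.1], [0, 0, 0, 0, 0.1]])

```text
t: 18.85
tool_pos: [0.4969, 0.1698, 0.2524]
ee_rot: [0.001, -0.037, 0.999, 0.001]
contact_force: [0.1, 2.7, 5.6]
opening: 0.0248
gripper_force: 39.8
```

Request:
servo_tool(commands=[[0, 2, 0, 0, 0.1], [0, 0, 0, 0, 0.1]])

```text
t: 19.1
tool_pos: [0.497, 0.1704, 0.2524]
ee_rot: [0.001, -0.037, 0.999, -0.001]
contact_force: [-0.6, -3.6, 6.3]
opening: 0.0249
gripper_force: 39.9
```

Request:
servo_tool(commands=[[0, 2, 0, 0, 0.1], [0, 0, 0, 0, 0.1]])

```text
t: 19.35
tool_pos: [0.497, 0.1711, 0.2524]
ee_rot: [0.001, -0.037, 0.999, -0.003]
contact_force: [0.9, -11.4, 6.9]
opening: 0.0247
gripper_force: 40.4
```

Request:
servo_tool(commands=[[0, 2, 0, 0, 0.1], [0, 0, 0, 0, 0.1]])

```text
t: 19.6
tool_pos: [0.497, 0.1717, 0.2524]
ee_rot: [0.001, -0.037, 0.999, -0.005]
contact_force: [-0.1, -17.2, 7.9]
opening: 0.0246
gripper_force: 41.0
```

The hold went past the click and pulled forward (+2.7 N). After that the force rose to 17 N, above the 11 N click, with almost no movement, so it's at the hard stop. I'll ease off, let go and rise.

Request:
servo_tool(commands=[[0, -4.5, 0, 0, 0.1], [0, 0, 0, 0, 0.4], [0, 0, 0, 0, 0.8], [0, 0, 0, 0, 1], [0, 0, 0, 0, 1], [0, 0, 0, 0, 1], [0, 0, -20, 0, 1], [0, 0, -30, 0, 1], [0, 0, -30, 0, 1], [30, 0, -20, 0, 1], [50, 0, 0, 0, 1], [0, 0, 0, 0, 1]])

```text
t: 21.1
tool_pos: [0.4128, 0.1647, 0.3499]
ee_rot: [-0.002, -0.037, 0.999, -0.0]
contact_force: [1.2, 0.2, 0.5]
opening: 0.0854
gripper_force: 0.0
```

```bash
python3 - <<'E'
from fit import *
print(bot.state()['tool_pos'])
a=grab('top','t5.png'); s=grab('scene','s5.png')
h=cv2.cvtColor(a,cv2.COLOR_RGB2HSV); red=cv2.inRange(h,(0,170,90),(6,255,255)); n,l,st,ce=cv2.connectedComponentsWithStats(red)
for i in range(1,n):
    if st[i,4]>20: print(st[i],ce[i], onz('top',*ce[i],.114).round(4))
print('expected press yaw 4.2; knob at grip end ~ (.497,.1700)')
A=cv2.resize(a[170:290,170:310],(420,360),interpolation=2)[:,:,::-1];B=cv2.resize(s[170:320,310:460],(360,360),interpolation=2)[:,:,::-1]
cv2.imwrite('pics/c5.png',cv2.hconcat([A,B]))
E
```

```text
[0.41277382 0.16468551 0.34989318]
[432 179  31  27 404] [446.69059406 193.45544554] [ 0.679 -0.358  0.114]
[515 214   9   8  55] [518.69090909 217.61818182] [ 0.6215 -0.5255  0.114 ]
[627 226  13  29 184] [634.95652174 238.84782609] [ 0.5697 -0.799   0.114 ]
[214 272  10  10  85] [218.58823529 276.29411765] [0.493  0.1686 0.114 ]
[129 302  17  17 147] [137.26530612 309.89115646] [0.4192 0.3515 0.114 ]
[511 332  10  10  77] [515.24675325 336.36363636] [ 0.3475 -0.5105  0.114 ]
[511 440   9   9  55] [515.         444.49090909] [ 0.1023 -0.5037  0.114 ]
expected press yaw 4.2; knob at grip end ~ (.497,.1700)
```

View pics/c5.png

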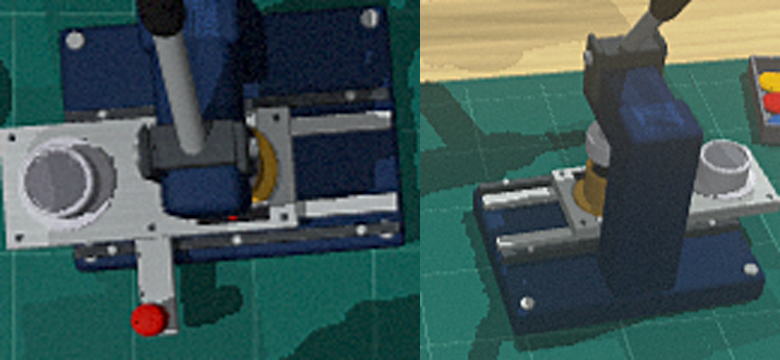

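The crops show the brass die under the ram, the silver die out on the far side, and the knob at (218.6,276.3) in the top view. One numeric check of the travel against the base edges.

```bash
python3 - <<'E'
from fit import *
a=onz('top',170+77/3,170+270/3,.036)[:2]; b=onz('top',170+403/3,170+243/3,.036)[:2]
k=onz('top',218.59,276.3,.108)[:2]; y=np.radians(4.2); ey=np.array([-np.sin(y),np.cos(y)])
m=(a+b)/2; print('base len',np.hypot(*(a-b)),'knob y rel',(k-m)@ey)
im=cv2.imread('pics/t5.png'); h=cv2.cvtColor(im,cv2.COLOR_BGR2HSV)
bl=cv2.inRange(h,(105,120,20),(125,255,130))
for v in (190,194,200,203,205,240,246): 
    u=np.nonzero(bl[v,185:310])[0]+185
    if len(u): p=onz('top',u[0]-.5,v,.036)[:2];q=onz('top',u[-1]+.5,v,.036)[:2]; print(v,u[0],u[-1],(p-q)@ey,(k-(p+q)/2)@ey)
E
```

```text
base len 0.2648115603758627 knob y rel 0.06730404286792346
190 191 299 0.26517958008626513 0.06758638013879653
194 191 299 0.2650926307468503 0.06682359366688007
200 191 300 0.26740820094575557 0.06690324513083573
203 192 300 0.2649269062784108 0.0675394852186767
205 191 300 0.2672986931994451 0.06595081023740339
240 225 303 0.1918160020433759 0.10397889646588915
246 304 304 0.0024377434061080136 0.1999011157138117
```

```bash
python3 -c "
from rig import bot; print(bot.sign_off())"
```

```text
the job is handed in; nothing more can be done
None
```

I seated the brass die fully in the pocket with its flat matched, pushed the slide to its far stop with the die under the ram, and let go clear of everything; the job was handed in after about 21 s on the robot's clock, with no verdict returned.

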